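# Set four jars out in the display dishes of their size

### The job

Set out the tester display: take the four white jars with aluminium lids, which come in four sizes, and stand each one in the round black dish of its own rank in size (the smallest jar in the smallest dish, and so on up to the largest in the largest). Set each jar down gently, upright and flat on the dish's floor inside the rim, without tipping any jar over, and leave the two bottles standing where they are.

Things in the scene. Friction and masses are not known exactly. Their poses are not given: they have to be found in the camera images.
- jar_small: The smallest of the four cosmetic jars: a plain upright cylinder, 30 mm in diameter and 46 mm high, white with a flat aluminium lid of the same diameter (top 18 mm). Loose, upright. Origin at the centre of its underside, z up along its axis.
- jar_medium: The second smallest of the four cosmetic jars: a plain upright cylinder, 41 mm in diameter and 54 mm high, white with a flat aluminium lid of the same diameter (top 18 mm). Loose, upright. Origin at the centre of its underside, z up along its axis.
- jar_large: The second largest of the four cosmetic jars: a plain upright cylinder, 52 mm in diameter and 62 mm high, white with a flat aluminium lid of the same diameter (top 18 mm). Loose, upright. Origin at the centre of its underside, z up along its axis.
- jar_xlarge: The largest of the four cosmetic jars: a plain upright cylinder, 64 mm in diameter and 70 mm high, white with a flat aluminium lid of the same diameter (top 18 mm). Loose, upright. Origin at the centre of its underside, z up along its axis.
- dish_small: The smallest of the four display dishes: shallow, round, black rim and floor, fixed to the bench. Outer diameter 56 mm, inner diameter 48 mm, floor 4 mm above the bench, rim 8 mm above the bench. Belongs to the 30 mm jar. Origin at the centre of its underside, at bench height.
- dish_medium: The second smallest of the four display dishes: shallow, round, black rim and floor, fixed to the bench. Outer diameter 71 mm, inner diameter 63 mm, floor 4 mm above the bench, rim 8 mm above the bench. Belongs to the 41 mm jar. Origin at the centre of its underside, at bench height.
- dish_large: The second largest of the four display dishes: shallow, round, black rim and floor, fixed to the bench. Outer diameter 86 mm, inner diameter 78 mm, floor 4 mm above the bench, rim 8 mm above the bench. Belongs to the 52 mm jar. Origin at the centre of its underside, at bench height.
- dish_xlarge: The largest of the four display dishes: shallow, round, black rim and floor, fixed to the bench. Outer diameter 102 mm, inner diameter 94 mm, floor 4 mm above the bench, rim 8 mm above the bench. Belongs to the 64 mm jar. Origin at the centre of its underside, at bench height.
- bottle_amber: Bystander: upright amber bottle with a paper label, narrower neck and black cap, 44 mm in diameter, 105 mm high, loose. Origin at the centre of its underside.
- bottle_white: Bystander: upright white bottle with narrower neck and black cap, 48 mm in diameter, 98 mm high, loose. Origin at the centre of its underside.
Mind the look-alikes: they are no part of the job. Leave any green or yellow look-alike of the dish_large alone.

How it is judged:
By the outcome, as a careful person would: the job done as asked, in the order asked, and still so for the second after the job is handed in, with the robot touching nothing.
It also fails if it takes over 102 s, if anything falls off the work surface, if the arm or the gripper's body presses on something with over 40 N, if the wrist force passes 120 N, or if a joint passes its speed limit or range.

### The arm

A 6-joint arm with a two-finger parallel gripper is mounted at the origin on the work surface. World frame = base frame: x ahead of the robot, y to its left, z up, the work surface at z = 0. Lengths are in m, angles in rad, forces in N, time in s.
With the tool pointing down it reaches from about 0.3 to 0.775 m from the base axis. Payload 14.6 kg.
Tool frame: the origin (TCP) lies between the finger pads; the fingertips stand 8 mm ahead of it and the grasp point (between the pads) lies 11 mm behind it (ctrl.tip_reach is the distance from the TCP to the fingertips, in m); y points along the fingers, z is the direction in which the jaws open and shut, and the axes are right-handed (so a half turn about y gives the same grasp; the last joint's range is limited). The gripper opens to 94 mm and grips with 3 to 60 N. Pads are 16 mm wide; open, the fingers measure 119 mm over their backs; the gripper's body (75 mm by 177 mm) begins 78 mm behind the grasp point.
Start: joints at [-0.067, 0.3, 1.521, -0, 1.321, -0.067], TCP at [0.55, -0, 0.213] pointing down, gripper open.
Joint ranges: [-3.03, 3.03], [-0.79, 2.21], [0.23, 2.52], [-1.04, 4.18], [0, 3.07], [-2.55, 2.55]. Speed limits (rad/s): [2.22, 2.22, 2.57, 3.14, 3.14, 3.14].

### API

Orientations are given as [roll, pitch, yaw] about the fixed x, y, z axes, in that order (R = Rz(yaw) Ry(pitch) Rx(roll)).
In Python, from station import ctrl gives the robot as it stands.
- The arm moves only by the tool play_rows, never from a script. Its arguments are lists of equal length, an entry for each row: "twist": the turn, a rotation vector about the world's x, y, z as a fraction of full scale, a list of three; "travel": the shift along the world's x, y, z as a fraction of full scale, a list of three; "grip": the gripper's target within -1 to 1 (shut at 1, half-way at 0, fully open at -1). A call has 1 to 12 rows; each row shifts and turns the commanded pose from where the row before left it; what a row does not reach is not made up. Full scale, the value 1, is 5 cm for a shift and 90 degrees for a turn. A row lasts 1/10 s, in which the tool goes at most 50 mm and 8.59 degrees, less where a joint would pass 70% of its speed; a pose out of reach is approached as far as the arm can. A call with a number of a shift or a turn outside -1 to 1 is refused whole. A call with a gripper value outside its range is refused whole. The fingers move at their own pace and stop on an object; "force" is the grip in N (left out, the last holds). Time passes only in rows, so rows that do not move let the fingers close. It gives the time, the measured TCP pose, the force and the opening at its end, in the units of the state.
- ctrl.get_obs(): the state, without advancing time (a new reading comes with each control period).
- ctrl.camera(name): name is "scene" or "side" or "wrist"; returns a dict with "img" (480x640x3 uint8, red, green, blue), "vfov" (degrees; the focal length in pixels is half the picture's height over the tangent of half this angle, whatever the lens; pixels are square), "cx", "cy" (the principal point, pixels), "rvec" (rotation vector, rad) and "tvec" (3), from world to camera coordinates, as OpenCV has them. Camera axes: x right, y down, z forward; pixel columns grow to the right and rows downward; lengths in m; the calibration is good to about 2 mm. A picture is of the moment at which its call begins. There is no depth.
- ctrl.hand_in(): hands the job in, once; it reports no verdict.
Trained networks look in a picture, given as the dict that the camera call returned (one of the last four; its "shot" number tells which), for a name from the list of things; names that differ only in an ending like _2 or _b are one class to them, and where a whole thing is asked for, a point or a joint stands for the part that bears it (a point fixed in the world has none). Each returns a list of dicts, best first, with "confidence" (0 to 1); they miss things now and then, are a little off and sometimes report something else, mostly with a low value. They report only what shows in the picture. A call takes as long as a camera call. They do not tell look-alikes from the thing itself.
- ctrl.boxes_of(name, picture): "point" ([column, row] in pixels, amid what is visible of it).
- ctrl.trace(name, picture): "pixels" (480x640 bool, what is visible of it) and "point" ([column, row] in pixels, amid what is visible of it).
The state is a dict: "time_s": time; "qpos": joint angles; "joint_vel": joint speeds; "tau": joint torques, N m; "ee_pos": TCP position; "eef_rot": TCP orientation; "force": force on the tool from outside, world axes, zero at the start; "moment": the same for the moment, N m; "grip_width": finger opening in m.
Only numpy, scipy, OpenCV 4.12 (cv2) and the standard library are available. Lean on these libraries where they do the work, as an engineer would, in place of code of your own. Each camera call takes 0.05 s, during which the arm holds its last target.

## Working session

There is one attempt and no reset: what is moved stays moved. The work goes in short steps, Python scripts to look and compute and a tool call to move; the robot and the scene stay as the last step left them, time stands still between calls to the robot, and variables do not carry over. Pictures are saved under pics/ and viewed, and the job is handed in when it is done.

Besides the shell and the picture viewer there is one more tool, called after ">>>" as name(argument=value, ...), one argument or row to a line, values as JSON. play_rows: Moves the arm, as the interface text tells. Its arguments: {"type":"object","properties":{"twist":{"type":"array"},"travel":{"type":"array"},"grip":{"type":"array"},"force":{"type":"number"}},"required":["twist","travel","grip"]}

```bash
ls; mkdir -p pics; python3 - <<'E'
from station import ctrl
import cv2
o=ctrl.get_obs()
for k in o: print(k,o[k])
print(ctrl.tip_reach)
for n in ["scene","side","wrist"]:
    c=ctrl.camera(n); print(n,c["vfov"],c["cx"],c["cy"],c["rvec"],c["tvec"])
    cv2.imwrite(f"pics/{n}0.png",c["img"][:,:,::-1])
E
```

```text
pics
time_s 0.0
qpos [-6.65939482e-02  3.00456098e-01  1.52160295e+00 -2.26832895e-06
  1.32069746e+00 -6.66010498e-02]
joint_vel [1.17167447e-03 4.42667019e-05 2.94718999e-04 2.28412053e-06
 1.83961713e-03 9.80919684e-04]
tau [-1.53750298e-03 -5.31805658e+01 -3.52735734e+01  7.07558286e-02
  2.43994006e-02 -4.79655944e-05]
ee_pos [5.49737813e-01 1.73024886e-05 2.12885305e-01]
eef_rot [-1.57195774e+00  7.52640641e-05 -1.57078871e+00]
force [ 0.57829806  0.52421467 -0.48077876]
moment [ 0.01674623 -0.08919066  0.05402001]
grip_width 0.09400289581743901
0.008
scene 54.657948758466986 314.725101304178 239.85102611534222 [ 1.1961329   2.36908397 -0.95964951] [ 0.33022109 -0.30456094  1.25340481]
side 56.64532021329971 324.9131716471166 238.4134980522062 [ 2.10479603 -0.03268481  0.01168926] [-0.54898047  0.06693795  0.87671065]
wrist 69.63908095362814 323.1657814649664 243.71604532447412 [-2.89539460e+00  4.14526203e-05  5.99248717e-04] [-0.54935298 -0.0256683   0.3894463 ]
```

View pics/scene0.png

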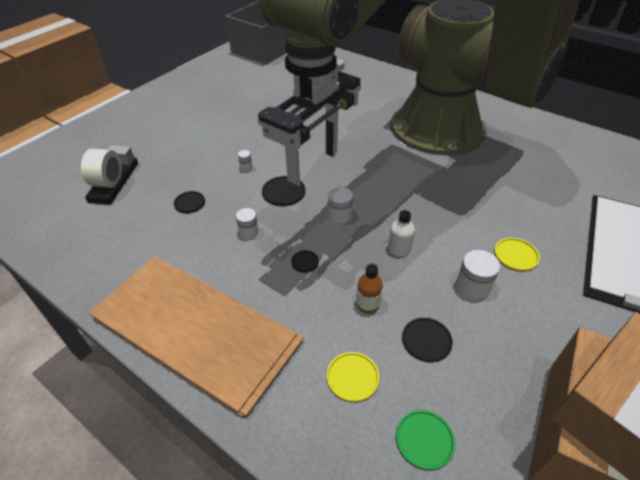

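View pics/side0.png

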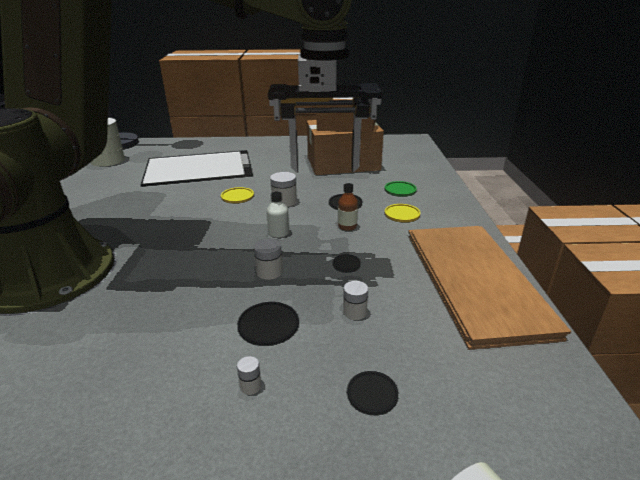

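View pics/wrist0.png

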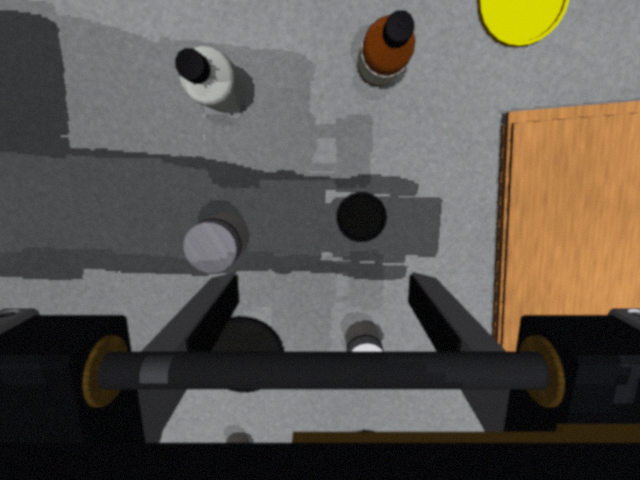

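```bash
cat > h.py <<'E'
import numpy as np, cv2
from station import ctrl
from scipy.optimize import minimize
SZ=dict(jar_small=(15,46),jar_medium=(20.5,54),jar_large=(26,62),jar_xlarge=(32,70),dish_small=(28,8),dish_medium=(35.5,8),dish_large=(43,8),dish_xlarge=(51,8),bottle_amber=(22,105),bottle_white=(24,98))
def K(c):
    f=240/np.tan(np.radians(c["vfov"])/2); return np.array([[f,0,c["cx"]],[0,f,c["cy"]],[0,0,1.]])
def proj(c,P):
    return cv2.projectPoints(np.asarray(P,float).reshape(-1,1,3),np.array(c["rvec"],float),np.array(c["tvec"],float),K(c),None)[0].reshape(-1,2)
def ray(c,uv,z):
    R=cv2.Rodrigues(np.array(c["rvec"],float))[0];t=np.array(c["tvec"],float)
    d=R.T@np.linalg.inv(K(c))@np.array([uv[0],uv[1],1]);o=-R.T@t
    return o+d*(z-o[2])/d[2]
def cyl(n,x,y,z0=0):
    r,h=np.array(SZ[n])/1000;a=np.linspace(0,2*np.pi,48,endpoint=False)
    return np.array([[x+r*np.cos(b),y+r*np.sin(b),z] for z in(z0,z0+h) for b in a])
def ext(p): return np.array([p[:,0].min(),p[:,0].max(),p[:,1].min(),p[:,1].max()])
def hull(c,n,x,y,z0=0):
    m=np.zeros((480,640),np.uint8);p=cv2.convexHull(proj(c,cyl(n,x,y,z0)).astype(np.float32)*16)
    cv2.fillPoly(m,[np.round(p).astype(np.int32)],1,shift=4); return m>0
E
python3 - <<'E'
from h import *
import pickle
out=[]
for cam in("scene","side"):
    c=None
    for n in SZ:
        if c is None or k%3==0: c=ctrl.camera(cam); k=0
        k=k+1 if c is not None else 1
        for d in ctrl.trace(n,c):
            m=d["pixels"]; ys,xs=np.nonzero(m)
            print(cam,n,round(d["confidence"],2),np.round(d["point"]),m.sum(),xs.min(),xs.max(),ys.min(),ys.max(),np.round(ray(c,d["point"],SZ[n][1]/2000)[:2],3))
            out.append((cam,n,d["confidence"],m))
    pickle.dump({**c},open(cam+".pkl","wb"))
pickle.dump(out,open("tr.pkl","wb"))
print(ctrl.get_obs()["time_s"])
E
```

```text
scene jar_small 0.6 [244. 160.] 250 238 251 150 171 [ 0.433 -0.302]
scene jar_medium 0.92 [248. 222.] 503 236 257 209 237 [ 0.592 -0.145]
scene jar_large 0.89 [338. 206.] 764 328 351 187 222 [ 0.442 -0.017]
scene jar_xlarge 0.71 [475. 274.] 1604 457 499 250 299 [0.452 0.296]
scene dish_small 0.59 [306. 259.] 545 291 318 249 272 [0.586 0.004]
scene dish_medium 0.93 [190. 198.] 576 173 204 191 212 [ 0.596 -0.323]
scene dish_large 0.86 [516. 253.] 1158 495 539 238 270 [0.327 0.336]
scene dish_large 0.82 [425. 441.] 2802 395 454 410 469 [0.765 0.362]
scene dish_large 0.73 [352. 377.] 2089 326 378 352 401 [0.743 0.219]
scene dish_large 0.72 [422. 340.] 1818 402 452 317 361 [0.615 0.279]
scene dish_xlarge 0.71 [282. 190.] 1016 262 304 176 205 [ 0.45  -0.171]
scene bottle_white 0.89 [402. 236.] 940 388 414 210 255 [0.458 0.145]
side jar_small 0.71 [247. 377.] 748 237 260 357 394 [ 0.433 -0.3  ]
side jar_medium 0.95 [354. 300.] 863 343 366 281 320 [ 0.595 -0.14 ]
side jar_medium 0.39 [268. 326.] 2193 237 298 302 345 [ 0.455 -0.201]
side jar_large 0.92 [267. 260.] 1010 254 281 239 280 [ 0.437 -0.018]
side jar_xlarge 0.6 [288. 186.] 673 270 296 172 205 [0.464 0.322]
side dish_small 0.85 [346. 262.] 407 332 359 254 272 [0.591 0.008]
side dish_medium 0.62 [372. 393.] 1852 347 398 371 414 [ 0.605 -0.316]
side dish_large 0.89 [401. 188.] 403 384 415 181 197 [0.765 0.368]
side dish_large 0.88 [403. 213.] 569 384 419 203 223 [0.745 0.218]
side dish_large 0.7 [236. 197.] 412 221 252 186 202 [0.325 0.326]
side dish_large 0.66 [268. 324.] 2133 237 298 302 345 [ 0.451 -0.171]
side dish_large 0.49 [333. 201.] 163 329 361 195 209 [0.579 0.289]
side dish_xlarge 0.96 [266. 325.] 2227 236 298 301 345 [ 0.446 -0.172]
side bottle_amber 0.93 [349. 207.] 773 338 357 183 230 [0.609 0.159]
side bottle_white 0.9 [280. 214.] 839 266 288 191 237 [0.453 0.135]
1.55
```

```bash
python3 - <<'E'
from h import *
import pickle
from scipy.optimize import least_squares
tr=pickle.load(open("tr.pkl","rb")); C={k:pickle.load(open(k+".pkl","rb")) for k in("scene","side")}
init=dict(jar_small=(.433,-.301),jar_medium=(.593,-.143),jar_large=(.44,-.018),jar_xlarge=(.455,.3),dish_small=(.588,.006),dish_medium=(.6,-.32),dish_large=(.615,.28),dish_xlarge=(.448,-.171),bottle_amber=(.609,.159),bottle_white=(.455,.14))
imgs={k:C[k]["img"].copy() for k in C}
for n,p in init.items():
    E=[]
    for cam,nn,cf,m in tr:
        if nn!=n or not cf>0.45: continue
        h=hull(C[cam],n,*p)
        if (h&m).sum()<0.3*min(h.sum(),m.sum()): continue
        ys,xs=np.nonzero(m); E.append((cam,np.array([xs.min()-.0,xs.max()+.0,ys.min()-.0,ys.max()+.0])))
    f=lambda q:np.concatenate([ext(proj(C[c],cyl(n,*q)))-e for c,e in E])
    r=least_squares(f,p,loss="soft_l1")
    print(n,np.round(r.x,4),[c for c,_ in E],np.round(f(r.x),1), [np.round(least_squares(lambda q:ext(proj(C[c],cyl(n,*q)))-e,p,loss="soft_l1").x,4) for c,e in E])
    for c in C:
        hh=cv2.findContours(hull(C[c],n,*r.x).astype(np.uint8),0,1)[0]; cv2.drawContours(imgs[c],hh,-1,(255,0,0),1)
for c in C: cv2.imwrite(f"pics/fit_{c}.png",cv2.resize(imgs[c][130:420,150:550],None,fx=2,fy=2,interpolation=0)[:,:,::-1])
E
```

```text
jar_small [ 0.4352 -0.2978] ['scene', 'side'] [-0.6  1.2 -0.6  1.3 -0.9  1.  -1.3  1.7] [array([ 0.4344, -0.2994]), array([ 0.4351, -0.2968])]
jar_medium [ 0.5952 -0.1427] ['scene', 'side'] [-0.5  1.4 -1.8  2.4 -0.9  1.3 -0.5  0.9] [array([ 0.594 , -0.1449]), array([ 0.5949, -0.1417])]
jar_large [ 0.4392 -0.0167] ['scene', 'side'] [-0.7  1.1 -1.1  1.6 -1.1  1.3 -0.2  0.6] [array([ 0.4383, -0.018 ]), array([ 0.4391, -0.0158])]
jar_xlarge [0.4522 0.3004] ['scene', 'side'] [-1.4  1.6 -1.   1.2 -0.5  0.3 -0.5  2.3] [array([0.4518, 0.2997]), array([0.4519, 0.3082])]
dish_small [0.5905 0.005 ] ['scene', 'side'] [-0.3  0.9 -0.2  0.7 -0.5  0.5  0.1  1. ] [array([0.5903, 0.004 ]), array([0.5907, 0.0073])]
dish_medium [ 0.606  -0.3152] ['scene', 'side'] [-0.3  1.2 -0.4  2.2 -0.4  0.4 -0.7  1.6] [array([ 0.6039, -0.3189]), array([ 0.6061, -0.3139])]
dish_large [0.6076 0.2833] ['scene', 'side'] [-0.8  0.7 -1.   1.  -1.2  0.7 -1.4  2.3] [array([0.6072, 0.2831]), array([0.6086, 0.2904])]
dish_xlarge [ 0.4486 -0.1658] ['scene', 'side'] [-0.2  2.  -0.7  1.6  0.1  0.1 -0.   0.9] [array([ 0.4478, -0.1691]), array([ 0.4484, -0.1646])]
bottle_amber [0.6044 0.1645] ['side'] [-0.8  0.7 -2.5  1. ] [array([0.6044, 0.1645])]
bottle_white [0.4491 0.1365] ['scene', 'side'] [-1.9  2.5 -5.4  1.9 -1.1  1.5 -1.7  2. ] [array([0.4497, 0.1349]), array([0.4485, 0.1411])]
```

View pics/fit_scene.png

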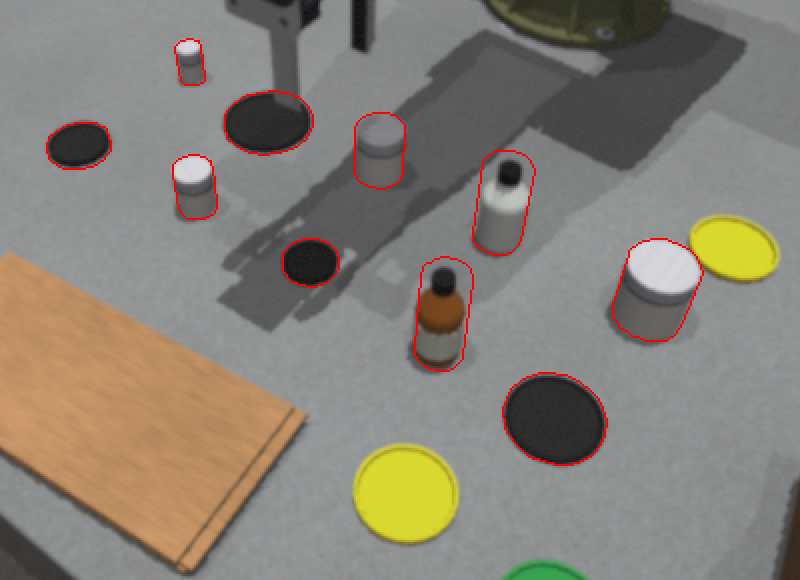

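View pics/fit_side.png

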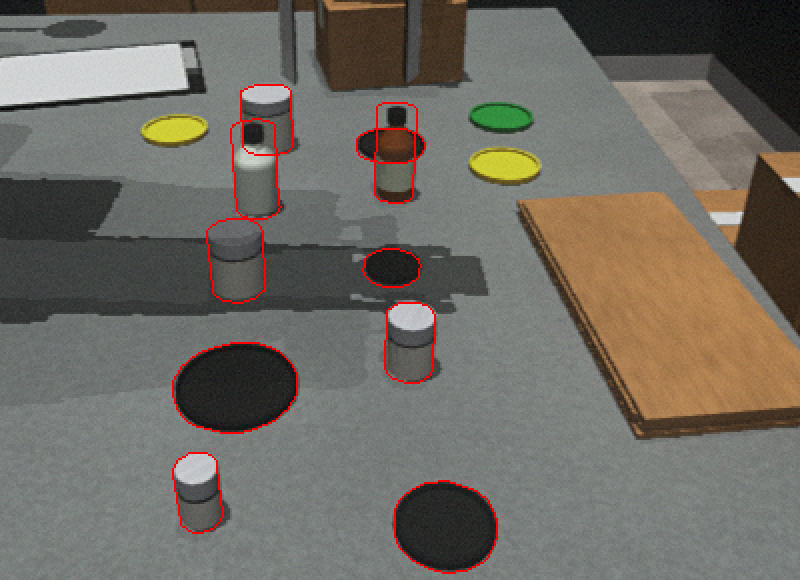

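Candidates for dish_large are black (427,339), green (425,440), yellow (352,377) and yellow (516,253) in the scene view. I choose the black one. Black dishes by fitted size: small (305,261), medium (189,202), xlarge (284,191). Jars by fitted size: small (245,160), medium (247,223), large (340,205), xlarge (478,275). The overlays fit every outline to within 1–2 px, and the close crops confirm the choices. I'll start with the small jar.

>>> play_rows(
  twist=[
    [0,0,0],
    [0,0,0],
    [0,0,0],
    [0,0,0],
    [0,0,0],
    [0,0,0],
    [0,0,0],
    [0,0,0],
    [0,0,0],
    [0,0,0],
    [0,0,0],
    [0,0,0],
  ],
  travel=[
    [-0.15,-0.4,0],
    [-0.3,-0.8,0],
    [-0.3,-0.8,0],
    [-0.3,-0.8,0],
    [-0.35,-0.8,0],
    [-0.3,-0.8,0],
    [-0.3,-0.8,0],
    [-0.3,-0.76,0],
    [0,0,-0.6],
    [0,0,-0.6],
    [0,0,-0.6],
    [0,0,-0.6],
  ],
  grip=[-1,-1,-1,-1,-1,-1,-1,-1,-1,-1,-1,-1],
  force=30,
)

```text
time_s: 2.75
ee_pos: [0.4349, -0.2981, 0.0924]
eef_rot: [-1.571, -0.0, -1.571]
force: [0.7, 0.2, 0.2]
grip_width: 0.0938
```

```bash
python3 - <<'E'
from h import *
print(ctrl.get_obs()["ee_pos"])
for n in("wrist","side"):
    c=ctrl.camera(n); im=c["img"].copy()
    for h in(0.046,):
        a=np.linspace(0,6.283,40); P=np.c_[.4352+.015*np.cos(a),-.2978+.015*np.sin(a),a*0+h]
        for p in proj(c,P): cv2.circle(im,tuple(int(v) for v in p),0,(255,0,0),-1)
    cv2.imwrite(f"pics/a_{n}.png",im[:,:,::-1])
E
```

```text
[ 0.43486624 -0.29809615  0.09238517]
```

View pics/a_wrist.png

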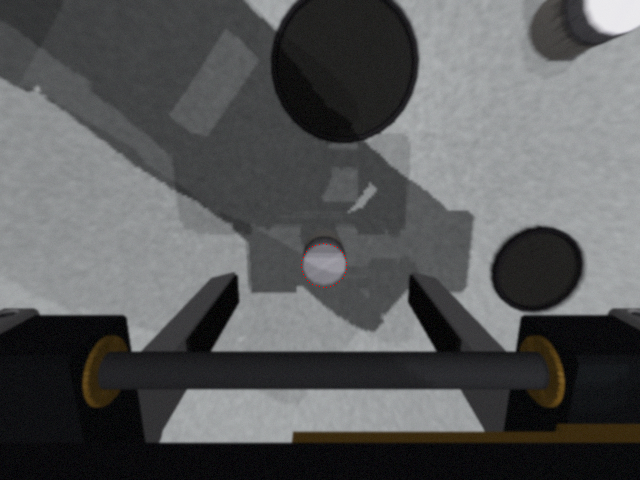

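View pics/a_side.png

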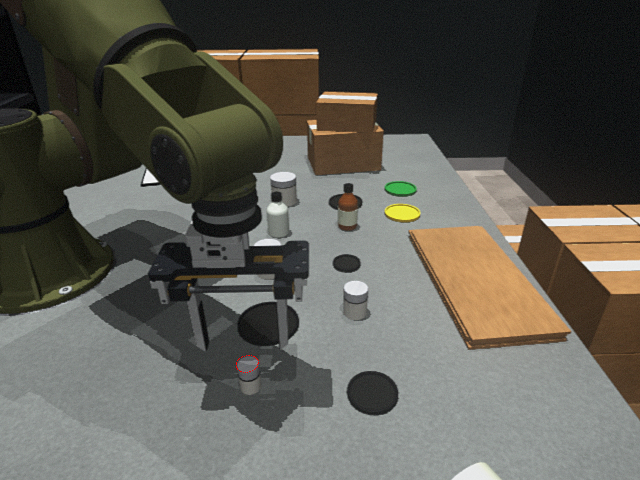

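The wrist view shows the jar's lid at (324,264), right on the predicted circle. Descending and gripping.

>>> play_rows(
  twist=[
    [0,0,0],
    [0,0,0],
    [0,0,0],
    [0,0,0],
    [0,0,0],
    [0,0,0],
    [0,0,0],
    [0,0,0],
    [0,0,0],
    [0,0,0],
    [0,0,0],
    [0,0,0],
  ],
  travel=[
    [0,0,-0.4],
    [0,0,-0.4],
    [0,0,-0.4],
    [0,0,-0.3],
    [0,0,0],
    [0,0,0],
    [0,0,0],
    [0,0,0],
    [0,0,0],
    [0,0,0],
    [0,0,0],
    [0,0,0],
  ],
  grip=[-1,-1,-1,-1,1,1,1,1,1,1,1,1],
  force=25,
)

```text
time_s: 4.05
ee_pos: [0.435, -0.298, 0.0185]
eef_rot: [-1.571, 0.0, -1.571]
force: [0.4, -0.9, 0.2]
grip_width: 0.0333
```

>>> play_rows(
  twist=[
    [0,0,0],
    [0,0,0],
    [0,0,0],
    [0,0,0],
    [0,0,0],
    [0,0,0],
    [0,0,0],
    [0,0,0],
  ],
  travel=[
    [0,0,0],
    [0,0,0],
    [0,0,0],
    [0,0,0.1],
    [0,0,0.3],
    [0,0,0.5],
    [0,0,0.5],
    [0,0,0.4],
  ],
  grip=[1,1,1,1,1,1,1,1],
)

```text
time_s: 4.85
ee_pos: [0.4351, -0.2981, 0.1102]
eef_rot: [-1.57, -0.001, -1.571]
force: [-0.0, 0.6, -0.9]
grip_width: 0.0295
```

>>> play_rows(
  twist=[
    [0,0,0],
    [0,0,0],
    [0,0,0],
    [0,0,0],
    [0,0,0],
    [0,0,0],
    [0,0,0],
    [0,0,0],
    [0,0,0],
    [0,0,0],
    [0,0,0],
    [0,0,0],
  ],
  travel=[
    [0.1,0.2,0],
    [0.2,0.4,0],
    [0.3,0.6,0],
    [0.35,0.7,0],
    [0.35,0.7,0],
    [0.4,0.75,0],
    [0.4,0.75,0],
    [0.35,0.7,0],
    [0.3,0.6,0],
    [0.2,0.4,0],
    [0.16,0.26,0],
    [0,0,0],
  ],
  grip=[1,1,1,1,1,1,1,1,1,1,1,1],
)

```text
time_s: 6.05
ee_pos: [0.5906, 0.0065, 0.1076]
eef_rot: [-1.572, 0.0, -1.569]
force: [0.3, -0.4, 0.5]
grip_width: 0.0295
```

```bash
python3 - <<'E'
from h import *
print(ctrl.get_obs()["ee_pos"])
c=ctrl.camera("wrist"); im=c["img"].copy()
a=np.linspace(0,6.283,60); P=np.c_[.5905+.028*np.cos(a),.005+.028*np.sin(a),a*0+.008]
for p in proj(c,P): cv2.circle(im,tuple(int(v) for v in p),0,(255,0,0),-1)
cv2.imwrite("pics/b_wrist.png",im[:,:,::-1])
E
```

```text
[0.59063083 0.00650725 0.10755124]
```

View pics/b_wrist.png

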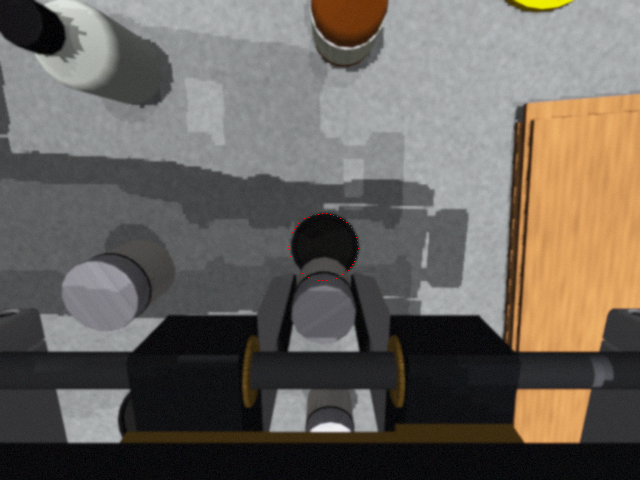

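The dish rim at (324,246) lies on the prediction. Lowering.

>>> play_rows(
  twist=[
    [0,0,0],
    [0,0,0],
    [0,0,0],
    [0,0,0],
    [0,0,0],
    [0,0,0],
    [0,0,0],
    [0,0,0],
    [0,0,0],
  ],
  travel=[
    [0,-0.03,-0.15],
    [0,0,-0.3],
    [0,0,-0.4],
    [0,0,-0.3],
    [0,0,-0.25],
    [0,0,-0.15],
    [0,0,-0.05],
    [0,0,0],
    [0,0,0],
  ],
  grip=[1,1,1,1,1,1,1,1,1],
)

```text
time_s: 7.0
ee_pos: [0.5909, 0.0035, 0.0291]
eef_rot: [-1.57, -0.0, -1.571]
force: [0.4, 0.4, -0.2]
grip_width: 0.0295
```

>>> play_rows(
  twist=[
    [0,0,0],
    [0,0,0],
    [0,0,0],
    [0,0,0],
    [0,0,0],
    [0,0,0],
  ],
  travel=[
    [0,0.02,-0.03],
    [0,0,-0.03],
    [0,0,-0.03],
    [0,0,-0.03],
    [0,0,0],
    [0,0,0],
  ],
  grip=[1,1,1,1,1,1],
)

```text
time_s: 7.6
ee_pos: [0.5905, 0.0045, 0.0225]
eef_rot: [-1.571, -0.0, -1.571]
force: [0.6, -0.3, -0.8]
grip_width: 0.0294
```

>>> play_rows(
  twist=[
    [0,0,0],
    [0,0,0],
    [0,0,0],
  ],
  travel=[
    [0,0,-0.01],
    [0,0,-0.01],
    [0,0,0],
  ],
  grip=[1,1,1],
)

```text
time_s: 7.9
ee_pos: [0.5906, 0.0045, 0.0224]
eef_rot: [-1.571, -0.0, -1.571]
force: [-6.1, -0.5, 11.9]
grip_width: 0.0295
```

>>> play_rows(
  twist=[
    [0,0,0],
    [0,0,0],
    [0,0,0],
    [0,0,0],
    [0,0,0],
    [0,0,0],
    [0,0,0],
    [0,0,0],
    [0,0,0],
    [0,0,0],
  ],
  travel=[
    [0,0,0.008],
    [0,0,0],
    [0,0,0],
    [0,0,0],
    [0,0,0],
    [0,0,0.3],
    [0,0,0.6],
    [0,0,0.7],
    [0,0,0.4],
    [0,0,0],
  ],
  grip=[1,-1,-1,-1,-1,-1,-1,-1,-1,-1],
)

```text
time_s: 8.9
ee_pos: [0.5919, 0.0045, 0.1261]
eef_rot: [-1.565, -0.0, -1.571]
force: [0.7, 0.1, 0.2]
grip_width: 0.0935
```

>>> play_rows(
  twist=[
    [0,0,0],
    [0,0,0],
    [0,0,0],
    [0,0,0],
    [0,0,0],
    [0,0,0],
    [0,0,0],
  ],
  travel=[
    [0.03,-0.3,0],
    [0.03,-0.6,0],
    [0.03,-0.8,0],
    [0,-0.8,-0.2],
    [0,-0.4,-0.3],
    [0,-0.04,-0.3],
    [0,0,0],
  ],
  grip=[-1,-1,-1,-1,-1,-1,-1],
)

```text
time_s: 9.6
ee_pos: [0.5934, -0.1427, 0.0787]
eef_rot: [-1.576, 0.002, -1.572]
force: [-0.7, 0.8, -0.7]
grip_width: 0.0938
```

```bash
cat >> h.py <<'E'
def show(fn,circ,cams=("wrist",)):
    print(np.round(ctrl.get_obs()["ee_pos"],4))
    for n in cams:
        c=ctrl.camera(n); im=c["img"].copy()
        a=np.linspace(0,6.283,70)
        for x,y,z,r in circ:
            P=np.c_[x+r*np.cos(a),y+r*np.sin(a),a*0+z]
            for p in proj(c,P): cv2.circle(im,tuple(int(v) for v in p),0,(255,0,0),-1)
        cv2.imwrite(f"pics/{fn}_{n}.png",im[:,:,::-1])
E
python3 - <<'E'
from h import *
show("c",[(.5952,-.1427,.054,.0205),(.5905,.0045,.05,.015)],("wrist","scene"))
E
```

```text
[ 0.5934 -0.1427  0.0787]
```

View pics/c_wrist.png

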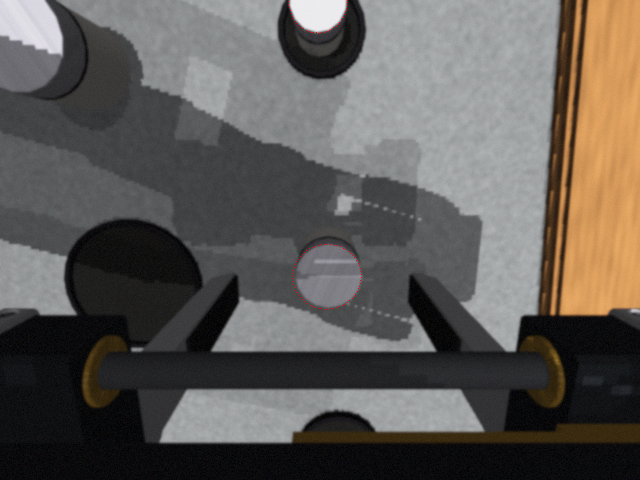

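View pics/c_scene.png

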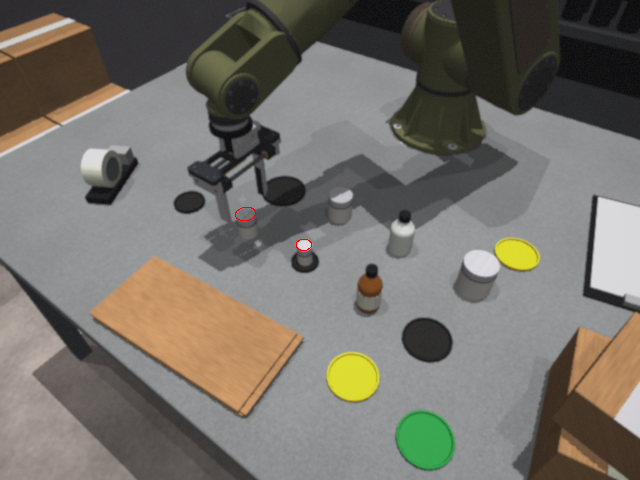

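The small jar stands in its dish, at (305,255) in the scene view. The medium jar's lid at (328,276) in the wrist view matches its prediction.

>>> play_rows(
  twist=[
    [0,0,0],
    [0,0,0],
    [0,0,0],
    [0,0,0],
    [0,0,0],
    [0,0,0],
    [0,0,0],
    [0,0,0],
    [0,0,0],
    [0,0,0],
    [0,0,0],
    [0,0,0],
  ],
  travel=[
    [0.02,0,-0.3],
    [0,0,-0.4],
    [0,0,-0.3],
    [0,0,-0.05],
    [0,0,0],
    [0,0,0],
    [0,0,0],
    [0,0,0],
    [0,0,0],
    [0,0,0],
    [0,0,0],
    [0,0,0],
  ],
  grip=[-1,-1,-1,-1,1,1,1,1,1,1,1,1],
)

```text
time_s: 10.9
ee_pos: [0.596, -0.1425, 0.0294]
eef_rot: [-1.571, -0.0, -1.571]
force: [-0.5, -0.1, 0.6]
grip_width: 0.0409
```

>>> play_rows(
  twist=[
    [0,0,0],
    [0,0,0],
    [0,0,0],
    [0,0,0],
    [0,0,0],
    [0,0,0],
    [0,0,0],
    [0,0,0],
    [0,0,0],
    [0,0,0],
    [0,0,0],
    [0,0,0],
  ],
  travel=[
    [0,0,0],
    [0,0,0],
    [0,0,0.1],
    [0,0,0.3],
    [0,0,0.4],
    [0,-0.25,0.2],
    [0,-0.5,0],
    [0.1,-0.7,0],
    [0.1,-0.8,0],
    [0,-0.7,0],
    [0,-0.4,0],
    [0,-0.1,0],
  ],
  grip=[1,1,1,1,1,1,1,1,1,1,1,1],
)

```text
time_s: 12.1
ee_pos: [0.6053, -0.3179, 0.0796]
eef_rot: [-1.571, -0.0, -1.573]
force: [-1.2, 0.8, -1.0]
grip_width: 0.0408
```

>>> play_rows(
  twist=[
    [0,0,0],
  ],
  travel=[
    [0,0,0],
  ],
  grip=[1],
)

```text
time_s: 12.2
ee_pos: [0.6057, -0.3156, 0.0794]
eef_rot: [-1.571, 0.0, -1.572]
force: [-0.2, 0.8, -0.6]
grip_width: 0.0403
```

```bash
python3 - <<'E'
from h import *
show("d",[(.606,-.3152,.008,.0355)],("wrist","side"))
E
```

```text
[ 0.6057 -0.3156  0.0794]
```

View pics/d_wrist.png

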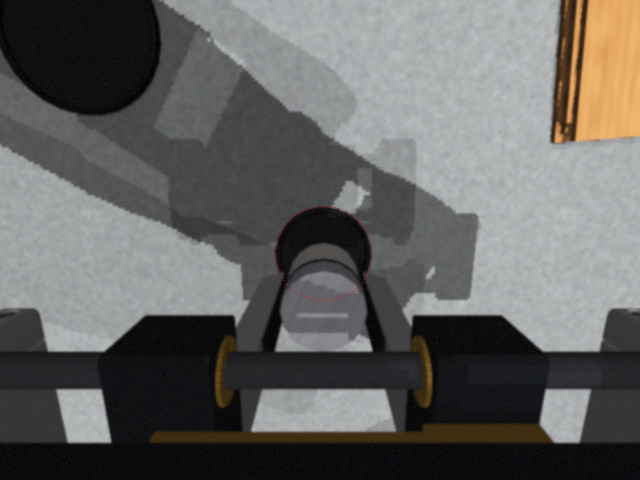

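View pics/d_side.png

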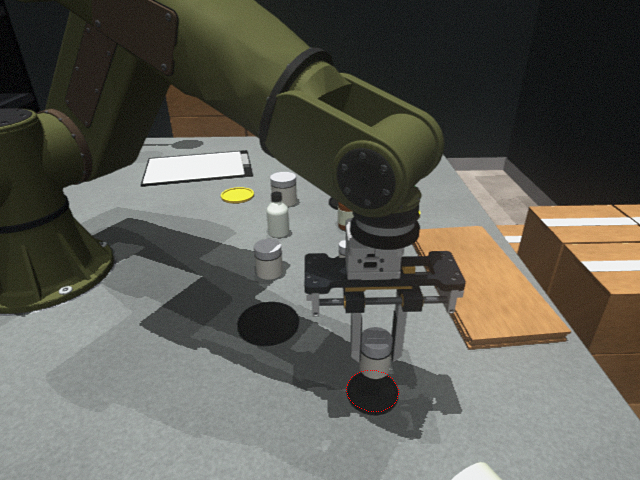

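The jar is held upright over the medium dish, whose rim matches at (323,253). Lowering.

>>> play_rows(
  twist=[
    [0,0,0],
    [0,0,0],
    [0,0,0],
    [0,0,0],
    [0,0,0],
    [0,0,0],
    [0,0,0],
    [0,0,0],
  ],
  travel=[
    [0,0,-0.15],
    [0,0,-0.25],
    [0,0,-0.2],
    [0,0,-0.14],
    [0,0,-0.07],
    [0,0,-0.03],
    [0,0,0],
    [0,0,0],
  ],
  grip=[1,1,1,1,1,1,1,1],
)

```text
time_s: 13.1
ee_pos: [0.6062, -0.3151, 0.0378]
eef_rot: [-1.57, -0.0, -1.571]
force: [-0.8, -0.4, -0.3]
grip_width: 0.0407
```

>>> play_rows(
  twist=[
    [0,0,0],
    [0,0,0],
    [0,0,0],
    [0,0,0],
    [0,0,0],
  ],
  travel=[
    [0,0,-0.03],
    [0,0,-0.03],
    [0,0,-0.02],
    [0,0,0],
    [0,0,0],
  ],
  grip=[1,1,1,1,1],
)

```text
time_s: 13.6
ee_pos: [0.606, -0.315, 0.0335]
eef_rot: [-1.571, -0.0, -1.571]
force: [-0.6, -0.2, 0.3]
grip_width: 0.0405
```

>>> play_rows(
  twist=[
    [0,0,0],
    [0,0,0],
    [0,0,0],
  ],
  travel=[
    [0,0,-0.008],
    [0,0,-0.004],
    [0,0,0],
  ],
  grip=[1,1,1],
)

```text
time_s: 13.9
ee_pos: [0.606, -0.3151, 0.0334]
eef_rot: [-1.571, -0.0, -1.571]
force: [-2.9, 2.0, 5.2]
grip_width: 0.0406
```

>>> play_rows(
  twist=[
    [0,0,0],
    [0,0,0],
    [0,0,0],
    [0,0,0],
    [0,0,0],
    [0,0,0],
    [0,0,0],
    [0,0,0],
    [0,0,0],
    [0,0,0],
  ],
  travel=[
    [0,0,0.004],
    [0,0,0],
    [0,0,0],
    [0,0,0],
    [0,0,0],
    [0,0,0.3],
    [0,0,0.6],
    [0,0,0.6],
    [0,0,0.4],
    [0,0,0],
  ],
  grip=[1,-1,-1,-1,-1,-1,-1,-1,-1,-1],
)

```text
time_s: 14.9
ee_pos: [0.6072, -0.3157, 0.1325]
eef_rot: [-1.565, -0.003, -1.571]
force: [-0.8, 0.8, -0.1]
grip_width: 0.0941
```

>>> play_rows(
  twist=[
    [0,0,0],
    [0,0,0],
    [0,0,0],
    [0,0,0],
    [0,0,0],
    [0,0,0],
    [0,0,0],
    [0,0,0],
    [0,0,0],
    [0,0,0],
    [0,0,0],
    [0,0,0],
  ],
  travel=[
    [-0.2,0.36,0],
    [-0.4,0.7,0],
    [-0.4,0.7,0],
    [-0.4,0.7,0],
    [-0.4,0.7,0],
    [-0.4,0.7,0],
    [-0.4,0.7,0],
    [-0.4,0.7,0],
    [-0.24,0.5,0],
    [-0.1,0.2,-0.2],
    [0,0,-0.4],
    [0,0,0],
  ],
  grip=[-1,-1,-1,-1,-1,-1,-1,-1,-1,-1,-1,-1],
)

```text
time_s: 16.1
ee_pos: [0.4378, -0.017, 0.0956]
eef_rot: [-1.575, 0.0, -1.57]
force: [0.1, 1.3, 0.7]
grip_width: 0.0938
```

```bash
python3 - <<'E'
from h import *
show("e",[(.4392,-.0167,.062,.026),(.606,-.315,.058,.0205)],("wrist","side"))
E
```

```text
[ 0.4378 -0.017   0.0956]
```

View pics/e_wrist.png

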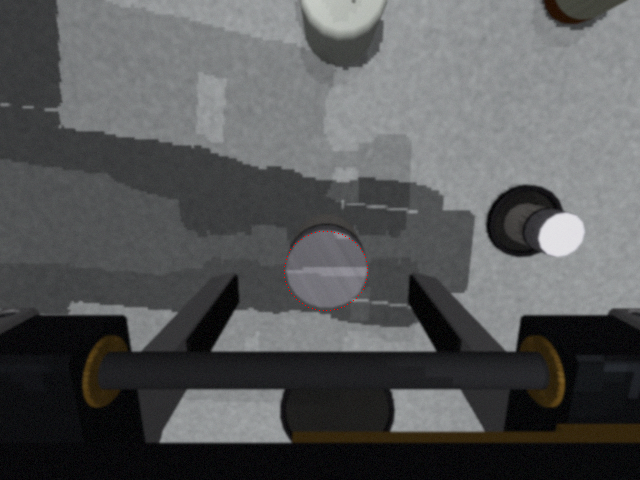

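View pics/e_side.png

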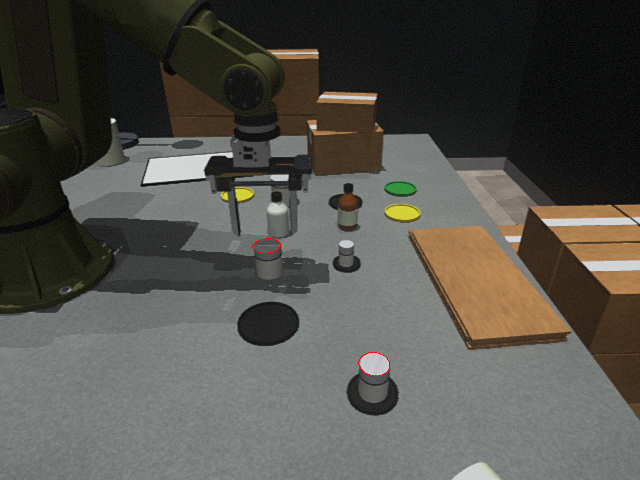

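The medium jar stands in its dish, at (373,375) in the side view. The large jar's lid at (327,270) in the wrist view is on its prediction.

>>> play_rows(
  twist=[
    [0,0,0],
    [0,0,0],
    [0,0,0],
    [0,0,0],
    [0,0,0],
    [0,0,0],
    [0,0,0],
    [0,0,0],
    [0,0,0],
    [0,0,0],
    [0,0,0],
    [0,0,0],
  ],
  travel=[
    [0,0,-0.3],
    [0,0,-0.5],
    [0,0,-0.35],
    [0,0,-0.12],
    [0,0,0],
    [0,0,0],
    [0,0,0],
    [0,0,0],
    [0,0,0],
    [0,0,0],
    [0,0,0],
    [0,0,0],
  ],
  grip=[-1,-1,-1,-1,1,1,1,1,1,1,1,1],
)

```text
time_s: 17.4
ee_pos: [0.4391, -0.017, 0.0347]
eef_rot: [-1.57, -0.0, -1.571]
force: [-1.5, 0.1, 6.9]
grip_width: 0.0515
```

>>> play_rows(
  twist=[
    [0,0,0],
    [0,0,0],
    [0,0,0],
    [0,0,0],
    [0,0,0],
    [0,0,0],
    [0,0,0],
    [0,0,0],
    [0,0,0],
  ],
  travel=[
    [0,0,0],
    [0,0,0.1],
    [0,0,0.3],
    [0,0,0.5],
    [0,0,0.6],
    [0,0,0.6],
    [0,0,0.4],
    [0,0,0.2],
    [0,0,0],
  ],
  grip=[1,1,1,1,1,1,1,1,1],
  force=30,
)

```text
time_s: 18.3
ee_pos: [0.4393, -0.017, 0.1701]
eef_rot: [-1.569, -0.0, -1.571]
force: [0.6, -0.8, -1.3]
grip_width: 0.0519
```

>>> play_rows(
  twist=[
    [0,0,0],
    [0,0,0],
    [0,0,0],
    [0,0,0],
    [0,0,0],
    [0,0,0],
    [0,0,0],
    [0,0,0],
    [0,0,0],
    [0,0,0],
    [0,0,0],
    [0,0,0],
  ],
  travel=[
    [0.1,0.2,0],
    [0.2,0.4,0],
    [0.35,0.6,0],
    [0.4,0.7,0],
    [0.4,0.7,0],
    [0.4,0.75,0],
    [0.4,0.75,0],
    [0.4,0.7,0],
    [0.35,0.6,0],
    [0.25,0.4,0],
    [0.12,0.2,0],
    [0,0,0],
  ],
  grip=[1,1,1,1,1,1,1,1,1,1,1,1],
)

```text
time_s: 19.5
ee_pos: [0.607, 0.2847, 0.1667]
eef_rot: [-1.574, -0.001, -1.569]
force: [-1.0, 0.6, -1.7]
grip_width: 0.0516
```

```bash
python3 - <<'E'
from h import *
show("f",[(.6076,.2833,.008,.043)],("wrist","scene"))
E
```

```text
[0.607  0.2847 0.1667]
```

View pics/f_wrist.png

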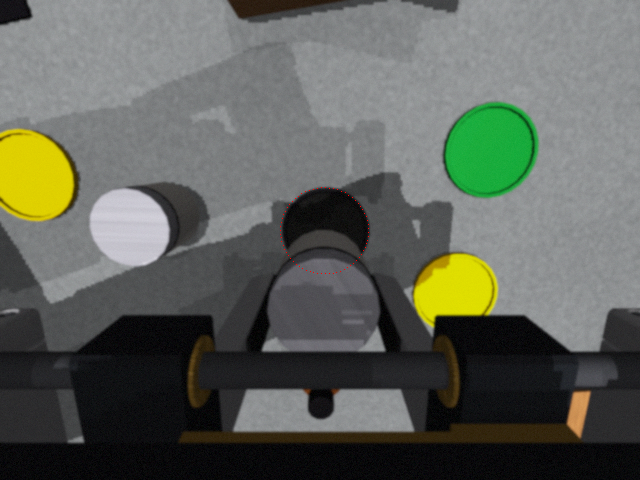

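View pics/f_scene.png

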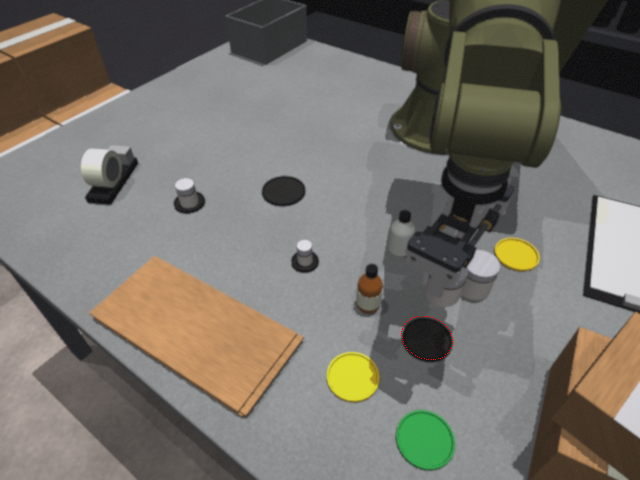

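The black dish at (326,230) in the wrist view matches, and the bottles are clear. Lowering.

>>> play_rows(
  twist=[
    [0,0,0],
    [0,0,0],
    [0,0,0],
    [0,0,0],
    [0,0,0],
    [0,0,0],
    [0,0,0],
    [0,0,0],
    [0,0,0],
    [0,0,0],
  ],
  travel=[
    [0,0,-0.15],
    [0,0,-0.3],
    [0,0,-0.4],
    [0,0,-0.45],
    [0,0,-0.4],
    [0,0,-0.3],
    [0,0,-0.2],
    [0,0,-0.1],
    [0,0,0],
    [0,0,0],
  ],
  grip=[1,1,1,1,1,1,1,1,1,1],
)

```text
time_s: 20.6
ee_pos: [0.6079, 0.2831, 0.0552]
eef_rot: [-1.57, 0.0, -1.571]
force: [-0.3, -0.3, -0.9]
grip_width: 0.0517
```

>>> play_rows(
  twist=[
    [0,0,0],
    [0,0,0],
    [0,0,0],
    [0,0,0],
    [0,0,0],
    [0,0,0],
    [0,0,0],
    [0,0,0],
  ],
  travel=[
    [0,0,-0.08],
    [0,0,-0.08],
    [0,0,-0.06],
    [0,0,-0.04],
    [0,0,-0.03],
    [0,0,-0.02],
    [0,0,0],
    [0,0,0],
  ],
  grip=[1,1,1,1,1,1,1,1],
)

```text
time_s: 21.4
ee_pos: [0.6075, 0.283, 0.039]
eef_rot: [-1.571, 0.0, -1.571]
force: [-0.1, -0.4, -1.1]
grip_width: 0.0513
```

>>> play_rows(
  twist=[
    [0,0,0],
    [0,0,0],
    [0,0,0],
  ],
  travel=[
    [0,0,-0.01],
    [0,0,-0.006],
    [0,0,0],
  ],
  grip=[1,1,1],
)

```text
time_s: 21.7
ee_pos: [0.6076, 0.2831, 0.0388]
eef_rot: [-1.57, 0.0, -1.571]
force: [-2.9, -0.7, 5.6]
grip_width: 0.0516
```

>>> play_rows(
  twist=[
    [0,0,0],
    [0,0,0],
    [0,0,0],
    [0,0,0],
    [0,0,0],
    [0,0,0],
    [0,0,0],
    [0,0,0],
    [0,0,0],
    [0,0,0],
  ],
  travel=[
    [0,0,0.004],
    [0,0,0],
    [0,0,0],
    [0,0,0],
    [0,0,0],
    [0,0,0.3],
    [0,0,0.6],
    [0,0,0.7],
    [0,0,0.4],
    [0,0,0],
  ],
  grip=[1,-1,-1,-1,-1,-1,-1,-1,-1,-1],
)

```text
time_s: 22.7
ee_pos: [0.6088, 0.2836, 0.143]
eef_rot: [-1.565, 0.002, -1.571]
force: [0.3, 0.5, -0.3]
grip_width: 0.094
```

>>> play_rows(
  twist=[
    [0,0,0],
    [0,0,0],
    [0,0,0],
    [0,0,0],
    [0,0,0],
    [0,0,0],
    [0,0,0],
    [0,0,0],
    [0,0,0],
  ],
  travel=[
    [-0.3,0.05,0],
    [-0.5,0.05,0],
    [-0.6,0.05,0],
    [-0.6,0.05,0],
    [-0.6,0.05,0],
    [-0.4,0.05,0],
    [-0.11,0.05,-0.2],
    [0,0,-0.3],
    [0,0,0],
  ],
  grip=[-1,-1,-1,-1,-1,-1,-1,-1,-1],
)

```text
time_s: 23.6
ee_pos: [0.4514, 0.3, 0.111]
eef_rot: [-1.574, -0.002, -1.571]
force: [0.7, -0.6, -0.4]
grip_width: 0.094
```

```bash
python3 - <<'E'
from h import *
show("g",[(.4522,.3004,.07,.032),(.6076,.283,.066,.026)],("wrist","scene"))
E
```

```text
[0.4514 0.3    0.111 ]
```

View pics/g_wrist.png

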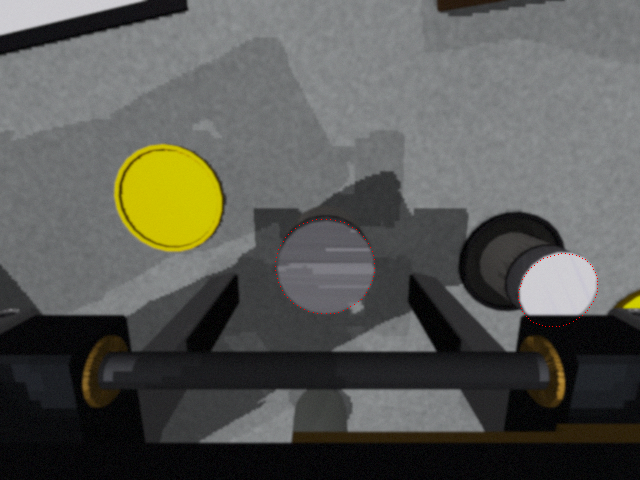

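View pics/g_scene.png

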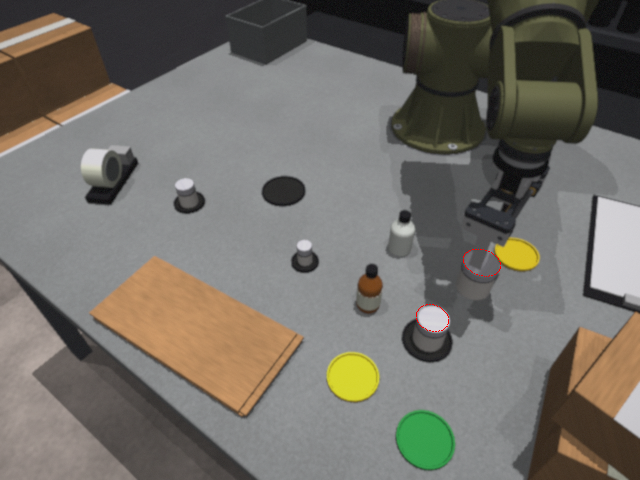

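The large jar is in its dish, at (430,335) in the scene view. The xlarge lid at (326,265) in the wrist view is aligned.

>>> play_rows(
  twist=[
    [0,0,0],
    [0,0,0],
    [0,0,0],
    [0,0,0],
    [0,0,0],
    [0,0,0],
    [0,0,0],
    [0,0,0],
    [0,0,0],
    [0,0,0],
    [0,0,0],
  ],
  travel=[
    [0,0,-0.3],
    [0,0,-0.5],
    [0,0,-0.4],
    [0,0,-0.2],
    [0,0,-0.06],
    [0,0,0],
    [0,0,0],
    [0,0,0],
    [0,0,0],
    [0,0,0],
    [0,0,0],
  ],
  grip=[-1,-1,-1,-1,-1,1,1,1,1,1,1],
  force=35,
)

```text
time_s: 24.8
ee_pos: [0.4522, 0.3006, 0.0409]
eef_rot: [-1.57, 0.0, -1.571]
force: [-1.0, 0.2, 6.1]
grip_width: 0.0637
```

>>> play_rows(
  twist=[
    [0,0,0],
    [0,0,0],
  ],
  travel=[
    [0,0,0],
    [0,0,0],
  ],
  grip=[1,1],
)

```text
time_s: 25.0
ee_pos: [0.4522, 0.3006, 0.0409]
eef_rot: [-1.57, 0.0, -1.571]
force: [-0.4, -1.1, 4.6]
grip_width: 0.0635
```

>>> play_rows(
  twist=[
    [0,0,0],
    [0,0,0],
    [0,0,0],
    [0,0,0],
    [0,0,0],
    [0,0,0],
    [0,0,0],
    [0,0,0],
    [0,0,0],
    [0,0,0],
  ],
  travel=[
    [0,0,0.1],
    [0,0,0.25],
    [0,0,0.4],
    [0,0,0.5],
    [0,0,0.6],
    [0,0,0.6],
    [0,0,0.4],
    [0,0,0.25],
    [0,0,0.1],
    [0,0,0],
  ],
  grip=[1,1,1,1,1,1,1,1,1,1],
)

```text
time_s: 26.0
ee_pos: [0.4519, 0.3005, 0.2004]
eef_rot: [-1.571, 0.0, -1.571]
force: [0.5, -0.2, -2.2]
grip_width: 0.0634
```

```bash
python3 - <<'E'
from h import *
show("i",[(.452,.3005,.23,.032)],("scene",))
E
```

```text
[0.4519 0.3005 0.2004]
```

View pics/i_scene.png

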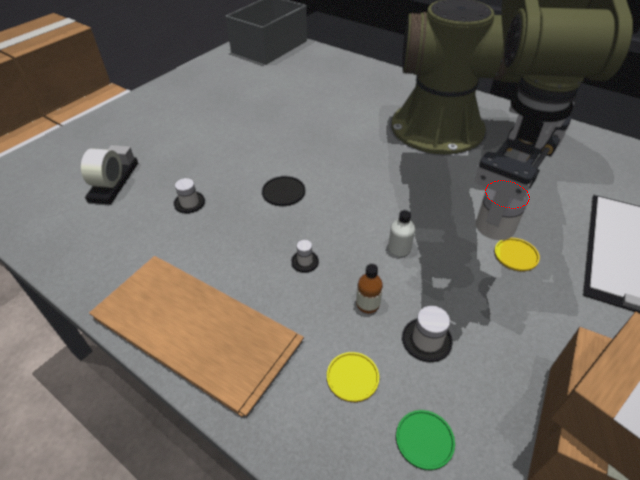

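The jar is held upright with its bottom at about 0.16 m, above the bottles' 0.105 m. Carrying it across.

>>> play_rows(
  twist=[
    [0,0,0],
    [0,0,0],
    [0,0,0],
    [0,0,0],
    [0,0,0],
    [0,0,0],
    [0,0,0],
    [0,0,0],
    [0,0,0],
    [0,0,0],
    [0,0,0],
    [0,0,0],
  ],
  travel=[
    [0,-0.15,0],
    [0,-0.3,0],
    [0,-0.5,0],
    [0,-0.6,0],
    [0,-0.7,0],
    [0,-0.7,0],
    [0,-0.7,0],
    [0,-0.7,0],
    [0,-0.7,0],
    [0,-0.7,0],
    [0,-0.7,0],
    [0,-0.7,0],
  ],
  grip=[1,1,1,1,1,1,1,1,1,1,1,1],
)

```text
time_s: 27.25
ee_pos: [0.451, -0.0592, 0.2]
eef_rot: [-1.571, -0.0, -1.571]
force: [1.3, -0.3, -3.0]
grip_width: 0.0639
```

>>> play_rows(
  twist=[
    [0,0,0],
    [0,0,0],
    [0,0,0],
    [0,0,0],
    [0,0,0],
    [0,0,0],
    [0,0,0],
  ],
  travel=[
    [-0.03,-0.7,0],
    [-0.03,-0.6,0],
    [0,-0.4,0],
    [0,-0.3,0],
    [0,-0.18,0],
    [0,0,0],
    [0,0,0],
  ],
  grip=[1,1,1,1,1,1,1],
)

```text
time_s: 27.95
ee_pos: [0.4489, -0.1656, 0.2002]
eef_rot: [-1.571, 0.0, -1.571]
force: [-0.1, 0.1, -3.2]
grip_width: 0.0631
```

```bash
python3 - <<'E'
from h import *
show("j",[(.4486,-.1658,.008,.051)],("wrist","side"))
E
```

```text
[ 0.4489 -0.1656  0.2002]
```

View pics/j_wrist.png

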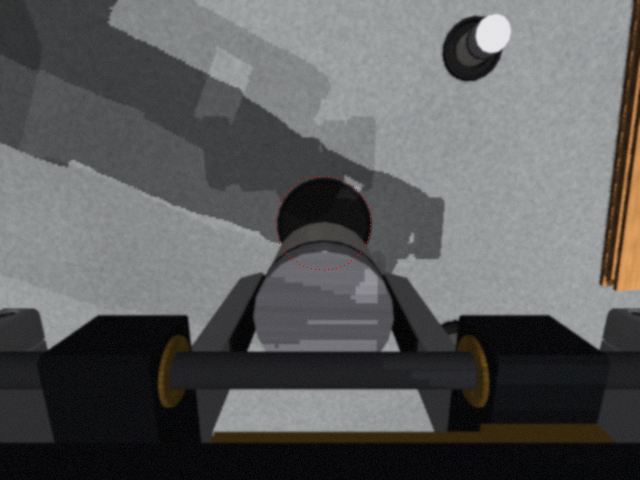

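View pics/j_side.png

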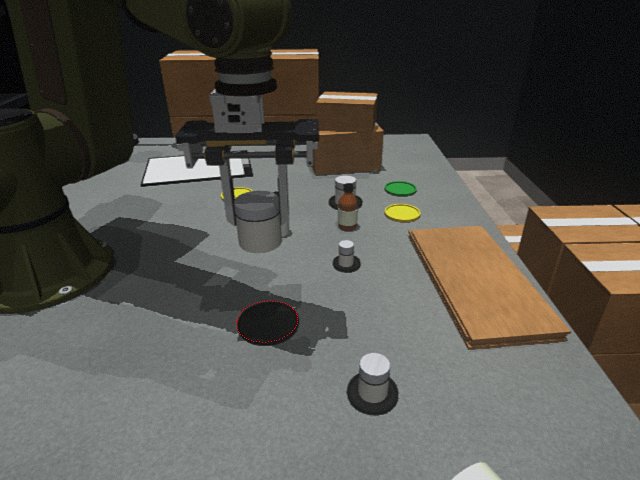

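The jar is centred over the xlarge dish, at (324,223) in the wrist view. Lowering.

>>> play_rows(
  twist=[
    [0,0,0],
    [0,0,0],
    [0,0,0],
    [0,0,0],
    [0,0,0],
    [0,0,0],
    [0,0,0],
    [0,0,0],
    [0,0,0],
    [0,0,0],
    [0,0,0],
    [0,0,0],
  ],
  travel=[
    [0,0,-0.15],
    [0,0,-0.3],
    [0,0,-0.45],
    [0,0,-0.5],
    [0,0,-0.5],
    [0,0,-0.4],
    [0,0,-0.25],
    [0,0,-0.18],
    [0,0,-0.1],
    [0,0,-0.05],
    [0,0,0],
    [0,0,0],
  ],
  grip=[1,1,1,1,1,1,1,1,1,1,1,1],
)

```text
time_s: 29.25
ee_pos: [0.4493, -0.1661, 0.0569]
eef_rot: [-1.57, -0.0, -1.571]
force: [0.0, 0.1, -2.5]
grip_width: 0.0634
```

>>> play_rows(
  twist=[
    [0,0,0],
    [0,0,0],
    [0,0,0],
    [0,0,0],
    [0,0,0],
    [0,0,0],
    [0,0,0],
  ],
  travel=[
    [0,0,-0.05],
    [0,0,-0.05],
    [0,0,-0.04],
    [0,0,-0.03],
    [0,0,-0.02],
    [0,0,0],
    [0,0,0],
  ],
  grip=[1,1,1,1,1,1,1],
)

```text
time_s: 29.95
ee_pos: [0.449, -0.166, 0.0469]
eef_rot: [-1.571, 0.0, -1.571]
force: [-0.3, 0.0, -2.9]
grip_width: 0.0636
```

>>> play_rows(
  twist=[
    [0,0,0],
    [0,0,0],
    [0,0,0],
    [0,0,0],
    [0,0,0],
  ],
  travel=[
    [0,0,-0.015],
    [0,0,-0.015],
    [0,0,-0.008],
    [0,0,0],
    [0,0,0],
  ],
  grip=[1,1,1,1,1],
)

```text
time_s: 30.45
ee_pos: [0.449, -0.166, 0.0449]
eef_rot: [-1.571, 0.0, -1.571]
force: [-0.4, 0.0, -1.9]
grip_width: 0.0637
```

>>> play_rows(
  twist=[
    [0,0,0],
    [0,0,0],
    [0,0,0],
  ],
  travel=[
    [0,0,-0.008],
    [0,0,0],
    [0,0,0],
  ],
  grip=[1,1,1],
)

```text
time_s: 30.75
ee_pos: [0.449, -0.166, 0.0449]
eef_rot: [-1.571, -0.0, -1.571]
force: [-3.8, 1.4, 5.7]
grip_width: 0.0635
```

Contact at 5.7 N. Releasing and backing up.

>>> play_rows(
  twist=[
    [0,0,0],
    [0,0,0],
    [0,0,0],
    [0,0,0],
    [0,0,0],
    [0,0,0],
    [0,0,0],
    [0,0,0],
    [0,0,0],
    [0,0,0],
    [0,0,0],
    [0,0,0],
  ],
  travel=[
    [0,0,0.003],
    [0,0,0],
    [0,0,0],
    [0,0,0],
    [0,0,0],
    [0,0,0.3],
    [0,0,0.6],
    [0,0,0.7],
    [0,0,0.7],
    [0,0,0.6],
    [0,0,0.4],
    [0,0,0],
  ],
  grip=[1,-1,-1,-1,-1,-1,-1,-1,-1,-1,-1,-1],
)

```text
time_s: 31.95
ee_pos: [0.4499, -0.1664, 0.2122]
eef_rot: [-1.567, -0.002, -1.571]
force: [0.2, -0.7, -1.1]
grip_width: 0.0938
```

>>> play_rows(
  twist=[
    [0,0,0],
    [0,0,0],
    [0,0,0],
    [0,0,0],
    [0,0,0],
    [0,0,0],
    [0,0,0],
    [0,0,0],
  ],
  travel=[
    [0,0,0.4],
    [0,0,0.3],
    [0,0,0],
    [0,0,0],
    [0,0,0],
    [0,0,0],
    [0,0,0],
    [0,0,0],
  ],
  grip=[-1,-1,-1,-1,-1,-1,-1,-1],
)

```text
time_s: 32.75
ee_pos: [0.449, -0.166, 0.2444]
eef_rot: [-1.571, 0.0, -1.571]
force: [-0.2, 0.2, 0.6]
grip_width: 0.0941
```

```bash
python3 - <<'E'
from h import *
show("k",[(.4486,-.1658,.074,.032),(.6075,.283,.066,.026),(.606,-.315,.058,.0205),(.5905,.0045,.05,.015)],("side","scene"))
for cam in("side","scene"):
  c=ctrl.camera(cam)
  for n in("bottle_amber","bottle_white","jar_small","jar_medium","jar_large","jar_xlarge"):
    for d in ctrl.trace(n,c)[:1]:
      ys,xs=np.nonzero(d["pixels"]); print(cam,n,round(d["confidence"],2),d["point"],xs.min(),xs.max(),ys.min(),ys.max())
E
```

```text
[ 0.449  -0.166   0.2444]
side bottle_amber 0.68 [350.2, 208.0] 338 357 182 230
side bottle_white 0.73 [278.6, 216.0] 267 288 193 237
side jar_small 0.8 [345.7, 253.5] 338 353 240 266
side jar_medium 0.74 [374.7, 380.4] 358 389 353 402
side jar_large 0.88 [339.7, 185.0] 335 355 176 203
side jar_xlarge 0.93 [266.9, 308.7] 245 286 277 334
scene bottle_amber 0.84 [368.9, 293.4] 356 382 264 312
scene bottle_white 0.68 [401.4, 234.5] 389 414 210 255
scene jar_small 0.75 [303.7, 248.3] 297 311 240 265
scene jar_medium 0.82 [186.7, 192.8] 175 197 178 207
scene jar_large 0.93 [427.3, 327.6] 413 448 306 350
scene jar_xlarge 0.88 [281.8, 178.2] 267 296 158 198
```

View pics/k_side.png

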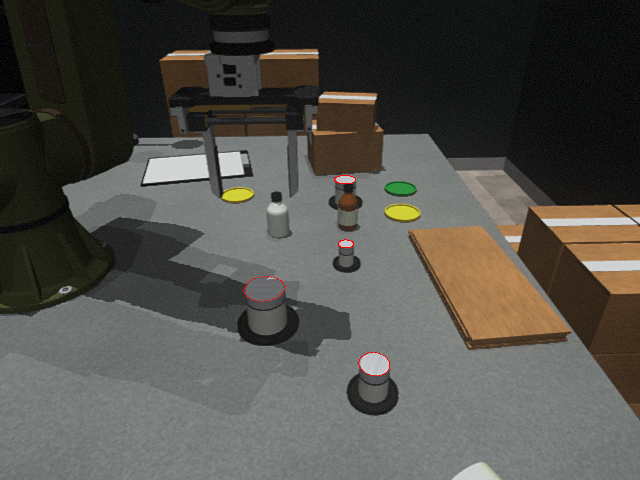

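View pics/k_scene.png

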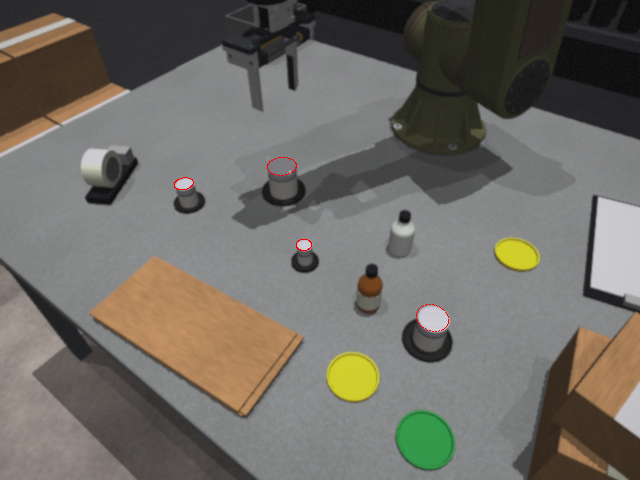

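All four jars stand upright in their own dishes, with lids at the predicted positions in both views. The bottles have not moved. Handing in.

```bash
python3 -c "
from station import ctrl
print(ctrl.hand_in())"
```

```text
the job is handed in; nothing more can be done
None
```

All four jars are standing upright in the black dish of their own size, and I handed the job in at about 33 s of the 102 s allowed.

I placed them one at a time, from smallest to largest. Each was lowered until the wrist sensor felt light contact (5 to 12 N), then released and cleared from above.

- **Jars:** in the last scene and side pictures, all four lids lay on the outlines predicted for a jar centred and flat on its dish floor.
- **Bottles:** both outlines in the side view were within about 2 px of the starting pictures, and the white bottle's in the scene view within 1 px. The amber bottle had no starting detection in the scene view, but it sits in the same place in both pictures.
- **Look-alikes:** I did not touch the green dish or the two yellow ones.
- **Robot:** the gripper ended open, about 0.24 m above the bench and touching nothing.

None of the last checks failed or disagreed. The hand-in gives no verdict.

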